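Clamp a hinge pin in the cross-drilling jig

ROBOT

A 6-joint arm with a two-finger parallel gripper is mounted at the origin on the work surface. World frame = base frame: x ahead of the robot, y to its left, z up, the work surface at z = 0. Lengths are in mm, angles in rad, forces in N, time in s.
With the tool pointing down it reaches from about 350 to 875 mm from the base axis. Payload 4.2 kg.
Tool frame: the origin (TCP) lies on the mounting face of the last link; the fingertips stand 173 mm ahead of it and the grasp point (between the pads) lies 155 mm ahead of it (tcp_to_grasp is the distance from the TCP to the grasp point, in mm); z points along the fingers, y is the direction in which the jaws open and shut (so a half turn about z gives the same grasp; the last joint's range is limited). The gripper opens to 85 mm and grips with 20 to 120 N. Pads are 22 mm wide; open, the fingers measure 114 mm over their backs; the gripper's body (76 mm by 85 mm) begins 54 mm behind the grasp point. The pads swing forward as they close: fully open they stand 13 mm farther back than shut.
Start: joints at [1.564, 0.385, 0.008, 0, -1.194, -0.259], TCP at [164.144, 603.04, 404.712] pointing down, gripper open.
Joint ranges: [-3.14, 3.14], [-1.21, 2.06], [-1.07, 1.41], [-3.16, 2.05], [-2.99, -0.16], [-3.1, 3.1]. Speed limits (rad/s): [2.79, 2.79, 3.14, 3.14, 3.14, 3.14].

INTERFACE

Orientations are given as a unit quaternion [x, y, z, w].
In Python, from bench import * gives the robot as it stands. The module is installed in compiled form; this text tells all that it offers.
- The arm moves only by the tool apply_moves, never from a script. Its arguments are lists of equal length, an entry for each row: "fingers": the closure, from 0 (fully open) to 1 (shut); "dp": the shift along the world's x, y, z in cm, a list of three; "yaw": the turn about the world's z in degrees. A call has 1 to 10 rows; each row is the pose to reach, as a shift and turn from the pose measured when the call began; what a row does not reach only later rows make up. A row lasts 1/10 s, in which the tool goes at most 50 mm and 8.59 degrees, less where a joint would pass 70% of its speed; a pose out of reach is approached as far as the arm can. A call with a gripper value outside its range is refused whole. The fingers move at their own pace and stop on an object; the grip force is fixed at half the most. Time passes only in rows, so rows that repeat a pose let the fingers close. It gives the time, the measured TCP pose, the force and the opening at its end, in the units of the state.
- read_state(): the state, without advancing time (a new reading comes with each control period).
- get_image(name): name is "scene" or "top" or "wrist"; returns a dict with "color" (480x640x3 uint8, blue, green, red), "mtx" (3x3 intrinsics, pixels), "camera_from_world" (4x4, takes a point from world to camera coordinates); the wrist camera has in their place "tool_from_camera" (4x4, takes a point from camera to tool coordinates, whose origin is the TCP and whose axes are the flange's). Camera axes: x right, y down, z forward; pixel columns grow to the right and rows downward; lengths in mm; the calibration is good to about 2 mm. A picture is of the moment at which its call begins: read the wrist's pose just before it. There is no depth.
- job_done(): hands the job in, once; it reports no verdict.
The state is a dict: "clock": time; "joints": joint angles; "joint_vel": joint speeds; "joint_efforts": joint torques, N m; "position": TCP position; "ee_rot": TCP orientation; "contact_force": force on the tool from outside, world axes, zero at the start; "wrist_torque": the same for the moment, N m; "gripper_width": finger opening in mm.
Only numpy, scipy, OpenCV 4.12 (cv2) and the standard library are available. Lean on these libraries where they do the work, as an engineer would, in place of code of your own. Each camera call takes 0.05 s, during which the arm holds its last target. There are 200 camera calls.

TASK

First push the steel hinge pin along the jig's fence until it is home against the end stop, keeping it on the plate and never letting it roll away from the fence. Then start the clamp nut: the flanged hex nut is sitting loose on the end of the clamp stud, not yet caught: turn it backward (anticlockwise seen from above) until its thread drops in, and only then forward (clockwise), running it down until it holds the strap finger-tight on the pin. Leave the pin home and do not knock the other parts lying about.

Things in the scene. Friction and masses are not known exactly. Their poses are not given: they have to be found in the camera images.
- jig: Cross-drilling jig, fixed to the bench; place and yaw differ each time. Origin on the clamp stud's axis at bench height; x points away from the robot across the pin, y along the fence to the end stop, z up. Steel base plate 12 mm thick, x -105..75, y -250..100 mm. Heel ears of the strap at x 34..56, y -35..35, up to 58 mm high.
- fence (a point): Middle of the fence's face, 20 mm above the bench, axes as the jig. The fence is a dark straight bar along the plate, 310 mm long (jig y -245..65), 12 mm thick (jig x -30..-18), top 28 mm above the bench. The pin lies against its -x face.
- stop_face (a point): Point on the end stop's face (jig y = 65 mm) that the middle of the pin's end must meet, 24.5 mm above the bench, axes as the jig. Above it a drill-bush carrier juts out over the pin: jig x -68..-24, y 30..85 mm, underside 43, top 60 mm above the bench.
- stud_top (a point): Top end of the upright clamp stud, on its axis, 118 mm above the bench. Coarse round right-hand thread, 23 mm diameter, 12 mm pitch, about 3 mm of up-and-down play in the nut, up to 86 mm above the bench; above that a plain 16 mm pilot.
- thread_end (a point): The upper end of the stud's thread: on the stud's jig -x side, 9 mm from the axis, 86 mm above the bench.
- strap: Forked steel clamp strap, origin on its heel hinge at jig (45, 0, 47) mm. It reaches 100 mm to jig -x over fence and pin, 47 mm wide, 14 mm thick, the stud standing in its 25 mm slot. A spring holds it tilted up (nose 3.5 mm above a pin, top up to 59 mm above the bench); the nut presses it down against 4 to 6 N until it lies level on the pin, its top 54 mm above the bench.
- strap_nose (a point): Middle of the underside of the strap's nose, which must bear on the pin's top; 37 mm above the bench when it does.
- pin_mid (a point): Centre of the plain steel hinge pin, 25 mm diameter, 180 mm long, 0.55 to 0.85 kg, lying on the base plate along the fence (its own y axis is its length), centre 24.5 mm above the bench. It starts 60 to 105 mm short of the end stop, at most 3 mm off the fence; sliding it takes 3 to 6 N; it can roll to jig -x. Home: centre at jig (-42.5, -25) mm.
- nut_mid (a point): Centre of the steel hex nut: 36 mm across flats, 50 mm high, the lowest 6 mm a round 44 mm flange, 0.2 to 0.3 kg. Its x axis is square to a flat (flats every 60 degrees), z up. At first it sits loosely on the end of the stud's thread, leaning up to 4 degrees, centre 92 to 95 mm above the bench. Between fingers 37 mm apart it turns with them and is free to sink; a tight grip hinders sinking.
- nut_start (a point): Middle of the flat over the start of the nut's thread: 18 mm from its centre along the nut's x axis. The nut must go anticlockwise 0.5 to 1.5 rad to bring this to the stud's jig -x side (over thread_end) and 0.2 to 0.5 rad beyond; there it drops 8 to 11 mm, its centre then 83.5 to 85.5 mm above the bench. If gripped tightly it drops when let go.
- nut_foot (a point): Middle of the nut's underside (flange face), 25 mm below its centre. After the drop a clockwise turn takes the nut down 12 mm: the flange meets the strap after a third of a turn and is tight after 0.7 to 0.9 turn (foot 54, nut centre 79 mm above the bench). Turning takes under 0.1 N m at first, 0.2 to 0.6 N m when tight.
- spanner: Bystander: flat open spanner, 190 mm long, lying on the jig plate behind the fence.
- spare_nut: Bystander: smaller dark hex nut, 30 mm across flats, 22 mm high, standing on the front of the jig plate; origin at the middle of its underside.
- guard_a: Bystander: green cast guard finger, 150 mm long, flat on the bench to the left.
- guard_b: Bystander: black cast guard finger, 150 mm long, flat on the bench to the right.
- bracket: Bystander: black angle bracket, 70 x 45 x 50 mm, on the bench to the right.
- oiler: Bystander: grey oil bottle, 52 mm diameter, 140 mm tall, at the back left.
- chip_brush: Bystander: hand brush lying on the bench to the right.
There are look-alikes about, which are no part of the job. There is more than one size of the part that bears pin_mid; the job needs the smaller. What is shaped like the part that bears nut_mid but green is not meant.

How it is judged:
By the outcome, as a careful person would: the job done as asked, in the order asked, and still so for the second after the job is handed in, with the robot touching nothing.
It also fails if it takes over 64 s, if anything falls off the work surface, if the arm or the gripper's body presses on something with over 40 N, if the wrist force passes 120 N, or if a joint passes its speed limit or range.

## Working session

There is one attempt and no reset: what is moved stays moved. The work goes in short steps, Python scripts to look and compute and a tool call to move; the robot and the scene stay as the last step left them, time stands still between calls to the robot, and variables do not carry over. Pictures are saved under pics/ and viewed, about 8 in all and at most 12, crops included, and the job is handed in when it is done.

Besides the shell and the picture viewer there is one more tool, called after ">>>" by a JSON object that holds its "fn" and its "kwargs", one argument or row to a line. apply_moves: Moves the arm, as the interface text tells. Its arguments: {"type":"object","properties":{"fingers":{"type":"array","items":{"type":"number"}},"dp":{"type":"array","items":{"type":"array","items":{"type":"number"}}},"yaw":{"type":"array","items":{"type":"number"}}},"required":["fingers","dp","yaw"]}

```bash
mkdir -p pics && cat > h.py <<'E'
from bench import *
import numpy as np, cv2
from scipy.spatial.transform import Rotation as R
def cam(name):
    s=read_state(); im=get_image(name); K=np.array(im["mtx"])
    if name=="wrist":
        T=np.eye(4);T[:3,:3]=R.from_quat(s["ee_rot"]).as_matrix();T[:3,3]=s["position"]
        W=T@np.array(im["tool_from_camera"])
    else: W=np.linalg.inv(np.array(im["camera_from_world"]))
    return im["color"],K,W
def ray(K,W,px,z):
    d=W[:3,:3]@np.linalg.solve(K,[px[0],px[1],1]);o=W[:3,3]
    return o+d*(z-o[2])/d[2]
def proj(K,W,p):
    c=np.linalg.inv(W)@np.append(p,1); q=K@c[:3]; return q[:2]/q[2]
E
python3 - <<'E'
from h import *
s=read_state();print({k:np.round(v,3).tolist() for k,v in s.items()})
for n in("scene","top","wrist"):
    c,K,W=cam(n);cv2.imwrite(f"pics/{n}0.png",c);np.savez(f"pics/{n}0.npz",K=K,W=W);print(n,K.round(0).tolist(),W.round(2).tolist())
E
```

```text
{'clock': 0.0, 'joints': [1.564, 0.386, 0.007, -0.0, -1.194, -0.259], 'joint_vel': [0.0, 0.002, 0.002, 0.001, -0.002, -0.002], 'joint_efforts': [-0.0, -39.229, 18.84, 4.186, -0.005, -0.0], 'position': [164.092, 602.87, 403.621], 'ee_rot': [0.991, -0.133, -0.0, 0.001], 'contact_force': [0.719, 0.291, -0.161], 'wrist_torque': [-0.026, -0.014, 0.04], 'gripper_width': 85.002}
scene [[490.0, 0.0, 316.0], [0.0, 490.0, 238.0], [0.0, 0.0, 1.0]] [[0.55, 0.71, -0.45, 988.75], [0.84, -0.47, 0.28, -306.5], [-0.01, -0.53, -0.85, 1036.18], [0.0, 0.0, 0.0, 1.0]]
top [[478.0, 0.0, 317.0], [0.0, 478.0, 236.0], [0.0, 0.0, 1.0]] [[-0.02, -0.98, 0.2, 307.26], [-1.0, 0.03, 0.02, -28.17], [-0.03, -0.19, -0.98, 1054.08], [0.0, 0.0, 0.0, 1.0]]
wrist [[333.0, 0.0, 319.0], [0.0, 333.0, 239.0], [0.0, 0.0, 1.0]] [[-0.26, -0.93, -0.27, 231.16], [-0.96, 0.25, 0.07, 585.11], [0.0, 0.28, -0.96, 374.11], [0.0, 0.0, 0.0, 1.0]]
```

View pics/scene0.png

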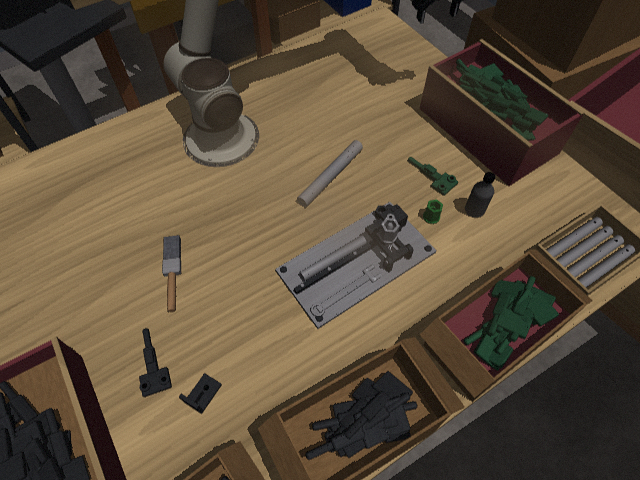

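View pics/top0.png

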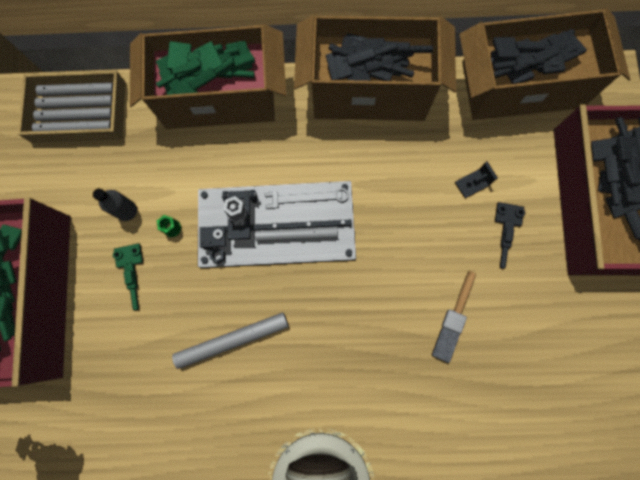

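The scene shows the jig near scene (355,265) / top (277,228). There are two kinds of pin candidate: one on the plate along the fence (top 258–338, 236) and a larger one loose on the bench (top 230,340), with more in the tray (top 72,107). The pin on the plate fits. For the nut, the steel hex on the stud (top 233,206) fits; the green one (top 168,226) is a look-alike. I'll confirm with one enlarged crop.

```bash
python3 - <<'E'
from h import *
a=cv2.imread("pics/top0.png")[170:285,185:365];b=cv2.imread("pics/scene0.png")[190:335,265:450]
a=cv2.resize(a,None,fx=4.4,fy=3*4.4/3,interpolation=cv2.INTER_CUBIC)[:506];
b=cv2.resize(b,None,fx=4,fy=4,interpolation=cv2.INTER_CUBIC)
cv2.imwrite("pics/cropb.png",b)
# plate
im=cv2.imread("pics/top0.png");hsv=cv2.cvtColor(im,cv2.COLOR_BGR2HSV)
m=(hsv[...,1]<60).astype(np.uint8);m[:175]=0;m[285:]=0;m[:,:185]=0;m[:,370:]=0
m=cv2.morphologyEx(m,cv2.MORPH_OPEN,np.ones((3,3),np.uint8))
n,l,st,ce=cv2.connectedComponentsWithStats(m)
i=1+np.argmax(st[1:,4]);print(st[i])
cs,_=cv2.findContours((l==i).astype(np.uint8),cv2.RETR_EXTERNAL,cv2.CHAIN_APPROX_NONE)
h=cv2.convexHull(cs[0]);d=np.load("pics/top0.npz");K,W=d["K"],d["W"]
P=np.array([ray(K,W,p[0],12)[:2] for p in h],np.float32)
print(cv2.minAreaRect(P));print(cv2.boxPoints(cv2.minAreaRect(P)))
E
```

```text
[  198   181   158    87 12343]
((546.2302856445312, 86.13036346435547), (182.37002563476562, 349.1365966796875), 1.3492491245269775)
[[450.96008 258.50317]
 [459.18103 -90.53664]
 [641.5005  -86.24245]
 [633.27954 262.79736]]
```

View pics/cropb.png

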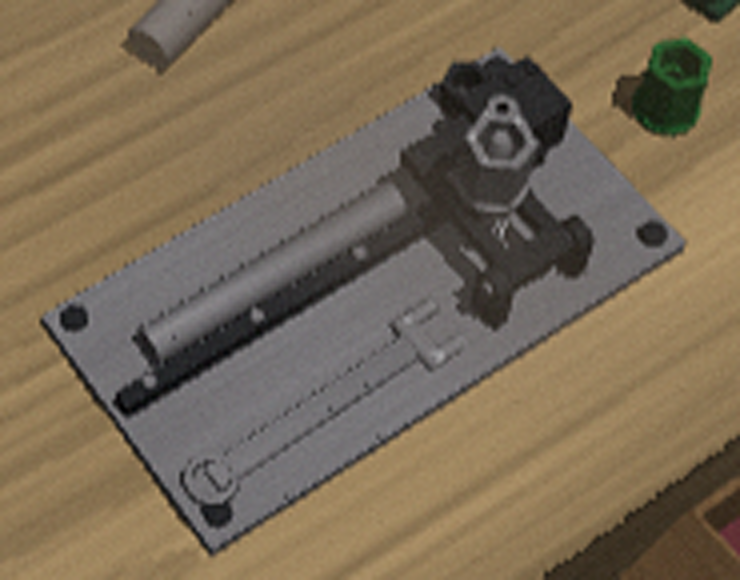

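View pics/wrist0.png

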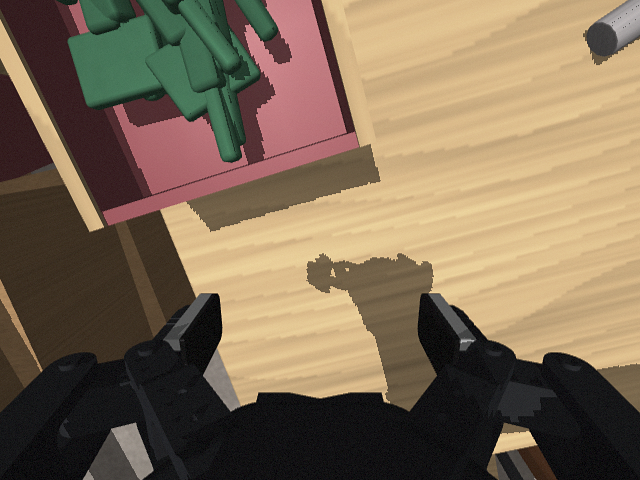

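The enlarged crop confirms both parts: the smaller pin lies along the fence, and the steel flanged nut leans on the stud. The green nut stands outside the jig. The fitted plate measures 182x349 mm, so jig yaw is 1.35° and the stud is at about (559.5, 161.5). Next I locate the pin's rear end.

```bash
cat >> h.py <<'E'
Y=np.deg2rad(1.35);O=np.array([559.5,161.5,0]);RJ=R.from_euler('z',Y).as_matrix()
def j2w(p): return O+RJ@np.array(p,float)
def w2j(p): return RJ.T@(np.array(p)-O)
E
python3 - <<'E'
from h import *
im=cv2.GaussianBlur(cv2.imread("pics/top0.png"),(3,3),0);d=np.load("pics/top0.npz");K,W=d["K"],d["W"]
im2=cv2.GaussianBlur(cv2.imread("pics/scene0.png"),(3,3),0);d=np.load("pics/scene0.npz");K2,W2=d["K"],d["W"]
for y in range(-230,-165,4):
  p=j2w([-42.5,y,37]);a=proj(K,W,p);b=proj(K2,W2,p)
  g=lambda I,q:int(I[int(round(q[1])),int(round(q[0]))].mean())
  print(y,a.round(0),g(im,a),b.round(0),g(im2,b))
for n,p in dict(stop=[-42.5,65,37],stud=[0,0,118],fend=[-24,-245,28]).items(): print(n,proj(K,W,j2w(p)).round(1),proj(K2,W2,j2w(p)).round(1))
E
```

```text
-230 [346. 229.] 175 [296. 278.] 114
-226 [344. 229.] 169 [297. 277.] 115
-222 [342. 230.] 176 [299. 276.] 74
-218 [340. 230.] 174 [300. 275.] 37
-214 [338. 230.] 161 [302. 274.] 99
-210 [337. 230.] 154 [303. 273.] 129
-206 [335. 230.] 157 [305. 272.] 129
-202 [333. 230.] 159 [306. 271.] 127
-198 [331. 230.] 159 [308. 271.] 130
-194 [329. 230.] 158 [309. 270.] 132
-190 [327. 230.] 158 [310. 269.] 130
-186 [325. 230.] 159 [312. 268.] 130
-182 [324. 231.] 163 [313. 267.] 125
-178 [322. 231.] 164 [315. 266.] 127
-174 [320. 231.] 162 [316. 265.] 123
-170 [318. 231.] 162 [318. 265.] 129
-166 [316. 231.] 160 [319. 264.] 129
stop [210.6 236.5] [396.  217.2]
stud [232.6 206.6] [390.2 223.1]
fend [351.9 221.6] [295.1 288.6]
```

```bash
python3 - <<'E'
from h import *
im=cv2.imread("pics/top0.png").mean(2);d=np.load("pics/top0.npz");K,W=d["K"],d["W"]
for u in (290,320): print(u,[(v,int(im[v,u-2:u+3].mean())) for v in range(208,250)])
for x in (-18,-30): print(x,proj(K,W,j2w([x,-165,28])).round(1))
for x in (-30,-55): print(x,proj(K,W,j2w([x,-165,24.5])).round(1))
E
```

```text
290 [(208, 193), (209, 191), (210, 192), (211, 192), (212, 191), (213, 190), (214, 189), (215, 187), (216, 188), (217, 187), (218, 191), (219, 190), (220, 186), (221, 168), (222, 133), (223, 91), (224, 70), (225, 67), (226, 64), (227, 54), (228, 62), (229, 94), (230, 128), (231, 150), (232, 167), (233, 171), (234, 161), (235, 142), (236, 120), (237, 101), (238, 80), (239, 65), (240, 64), (241, 82), (242, 118), (243, 156), (244, 178), (245, 185), (246, 185), (247, 186), (248, 188), (249, 186)]
320 [(208, 191), (209, 189), (210, 188), (211, 187), (212, 187), (213, 185), (214, 186), (215, 186), (216, 186), (217, 187), (218, 188), (219, 176), (220, 148), (221, 105), (222, 74), (223, 67), (224, 61), (225, 52), (226, 53), (227, 86), (228, 120), (229, 143), (230, 158), (231, 165), (232, 162), (233, 153), (234, 136), (235, 116), (236, 97), (237, 78), (238, 64), (239, 64), (240, 75), (241, 110), (242, 149), (243, 175), (244, 183), (245, 185), (246, 186), (247, 186), (248, 186), (249, 186)]
-18 [315.4 220.9]
-30 [315.7 226.2]
-30 [315.7 226.6]
-55 [316.3 237.7]
```

>>> {"fn": "apply_moves", "kwargs": {
  "fingers": [1, 1, 1, 1, 1, 1, 1, 1, 1, 1],
  "dp": [
    [5, -5, 0],
    [10, -10, 0],
    [15, -15, 0],
    [20, -20, 0],
    [25, -25, 0],
    [30, -30, 0],
    [33, -35, 0],
    [35.8, -40, 0],
    [35.8, -45, 0],
    [35.8, -50, 0]
  ],
  "yaw": [8, 16, 16.7, 16.7, 16.7, 16.7, 16.7, 16.7, 16.7, 16.7]
}}

```text
clock: 1.15
position: [480.0, 219.9, 403.5]
ee_rot: [1.0, 0.013, -0.0, 0.001]
contact_force: [0.4, -0.4, 0.3]
gripper_width: 0.1
```

Fence and pin edges agree with the predictions within about 1 px. The rear end of the pin is at jig y ≈ -215.

>>> {"fn": "apply_moves", "kwargs": {
  "fingers": [1, 1, 1, 1, 1, 1, 1, 1, 1, 1],
  "dp": [
    [1, -5, 0],
    [2, -10, 0],
    [3, -15, 0],
    [4, -20, 0],
    [4, -25, 0],
    [4, -30.3, 0],
    [4, -30.3, -5],
    [4, -30.3, -10],
    [4, -30.3, -14],
    [4, -30.3, -14]
  ],
  "yaw": [0, 0, 0, 0, 0, 0, 0, 0, 0, 0]
}}

```text
clock: 2.15
position: [517.6, -83.7, 258.1]
ee_rot: [1.0, 0.012, -0.007, 0.001]
contact_force: [-0.8, -0.1, 0.4]
gripper_width: -0.2
```

```bash
python3 - <<'E'
from h import *
c,K,W=cam("wrist")
print(read_state()["position"],read_state()["joints"])
for p in ([-42.5,-215,37],[-55,-215,24.5],[-30,-215,24.5],[-30,-245,28],[-18,-245,28],[-42.5,-245,28],[-105,-250,12],[75,-250,12]):
    print(p,proj(K,W,j2w(p)).round(0))
cv2.imwrite("pics/w1.png",c);np.savez("pics/w1.npz",K=K,W=W)
E
```

```text
[519.40554845 -83.36637188 261.51836473] [ 0.15001967  0.37363367 -0.42114586  0.00296326 -0.78294978  1.44393822]
[-42.5, -215, 37] [272. 248.]
[-55, -215, 24.5] [275. 261.]
[-30, -215, 24.5] [274. 223.]
[-30, -245, 28] [321. 224.]
[-18, -245, 28] [321. 205.]
[-42.5, -245, 28] [321. 244.]
[-105, -250, 12] [328. 319.]
[75, -250, 12] [330.  40.]
```

View pics/w1.png

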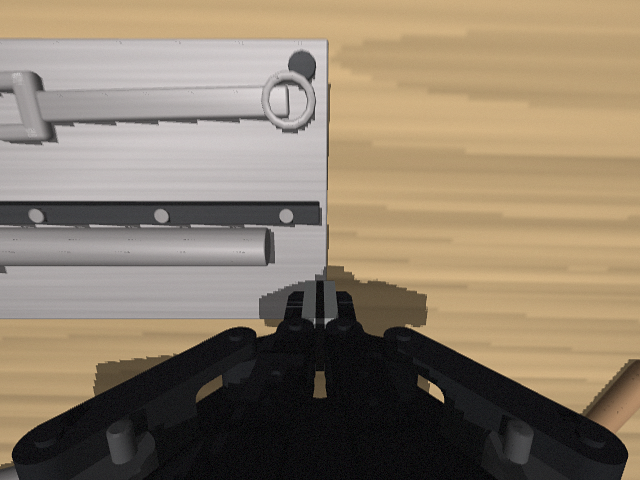

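The picture shows the plate edge at column 328 and the fence end at column 320, both as predicted. The pin's rear end is at about column 270, rows 228–265, roughly 2–3 mm off the fence. I'll first nudge the pin gently against the fence from the side at its middle.

>>> {"fn": "apply_moves", "kwargs": {
  "fingers": [1, 1, 1, 1, 1, 1, 1, 1, 1, 1],
  "dp": [
    [-2, 4, 0],
    [-3.4, 8, 0],
    [-3.4, 11.8, 0],
    [-3.4, 11.8, -3],
    [-3.4, 11.8, -6],
    [-3.4, 11.8, -6.6],
    [-3.4, 11.8, -6.6],
    [-3.1, 11.8, -6.6],
    [-2.9, 11.8, -6.6],
    [-2.9, 11.8, -6.6]
  ],
  "yaw": [0, 0, 0, 0, 0, 0, 0, 0, 0, 0]
}}

```text
clock: 3.2
position: [491.3, 34.6, 196.8]
ee_rot: [1.0, 0.013, -0.002, 0.001]
contact_force: [0.3, -0.9, 0.4]
gripper_width: 0.4
```

>>> {"fn": "apply_moves", "kwargs": {
  "fingers": [1, 1, 1, 1, 1, 1],
  "dp": [
    [0.1, 0, 0],
    [0.2, 0, 0],
    [0.3, 0, 0],
    [0.4, 0, 0],
    [0.5, 0, 0],
    [0.5, 0, 0]
  ],
  "yaw": [0, 0, 0, 0, 0, 0]
}}

```text
clock: 3.8
position: [496.3, 34.6, 196.7]
ee_rot: [1.0, 0.012, -0.002, 0.001]
contact_force: [-0.5, -0.7, 0.2]
gripper_width: 0.2
```

>>> {"fn": "apply_moves", "kwargs": {
  "fingers": [1, 1, 1, 1],
  "dp": [
    [0.05, 0, 0],
    [0.1, 0, 0],
    [0.15, 0, 0],
    [0.15, 0, 0]
  ],
  "yaw": [0, 0, 0, 0]
}}

```text
clock: 4.2
position: [497.8, 34.6, 196.7]
ee_rot: [1.0, 0.012, -0.002, 0.001]
contact_force: [-1.0, -0.1, 0.7]
gripper_width: -0.1
```

```bash
python3 - <<'E'
from h import *
c,K,W=cam("wrist")
print(read_state()["position"],read_state()["contact_force"])
for p in ([-42.5,-125,37],[-55,-125,24.5],[-30,-125,24.5],[-30,-215,28]):
    print(p,proj(K,W,j2w(p)).round(0))
cv2.imwrite("pics/w2.png",c)
E
```

```text
[497.88998332  34.61927618 196.71834353] [-0.47212622 -0.44767134  0.51958364]
[-42.5, -125, 37] [320. 260.]
[-55, -125, 24.5] [320. 276.]
[-30, -125, 24.5] [320. 223.]
[-30, -215, 28] [529. 225.]
```

View pics/w2.png

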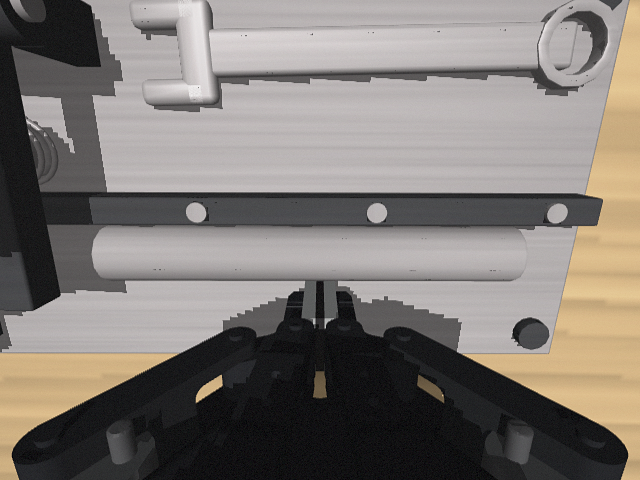

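The pin spans rows 226–280, about 1–1.5 mm off the fence, with its ends at columns 93 and 527. The fingertips are not pressing yet, so I continue.

>>> {"fn": "apply_moves", "kwargs": {
  "fingers": [1, 1, 1, 1, 1, 1],
  "dp": [
    [0.05, 0, 0],
    [0.1, 0, 0],
    [0.15, 0, 0],
    [0.2, 0, 0],
    [0.25, 0, 0],
    [0.25, 0, 0]
  ],
  "yaw": [0, 0, 0, 0, 0, 0]
}}

```text
clock: 4.85
position: [499.3, 34.5, 196.6]
ee_rot: [1.0, 0.012, -0.004, 0.001]
contact_force: [-5.9, 1.5, 5.8]
gripper_width: 0.2
```

>>> {"fn": "apply_moves", "kwargs": {
  "fingers": [1, 1, 1, 1, 1, 1, 1, 1, 1, 1],
  "dp": [
    [-0.15, 0, 0],
    [-0.5, 0, 0],
    [-1, 0, 0],
    [-1, 0, 3],
    [-1, -2, 5],
    [0, -7, 5],
    [2, -11.1, 5],
    [2, -11.1, 3],
    [2, -11.1, 0],
    [2, -11.1, -0.4]
  ],
  "yaw": [0, 0, 0, 0, 0, 0, 0, 0, 0, 0]
}}

```text
clock: 5.85
position: [517.9, -77.2, 189.8]
ee_rot: [1.0, 0.011, -0.007, 0.002]
contact_force: [-1.1, -0.1, 0.2]
gripper_width: -0.1
```

```bash
python3 - <<'E'
from h import *
c,K,W=cam("wrist")
s=read_state();print(s["position"],s["contact_force"],w2j(s["position"]))
for p in ([-42.5,-212,37],[-55,-212,24.5],[-30,-212,24.5],[-42.5,-222,24.5]):
    print(p,proj(K,W,j2w(p)).round(0))
cv2.imwrite("pics/w3.png",c)
E
```

```text
[518.43360868 -76.78705823 190.65419457] [0.46677284 0.06992722 0.46772796] [ -46.66897958 -237.25340242  190.65419457]
[-42.5, -212, 37] [258. 303.]
[-55, -212, 24.5] [264. 315.]
[-30, -212, 24.5] [261. 263.]
[-42.5, -222, 24.5] [285. 290.]
```

View pics/w3.png

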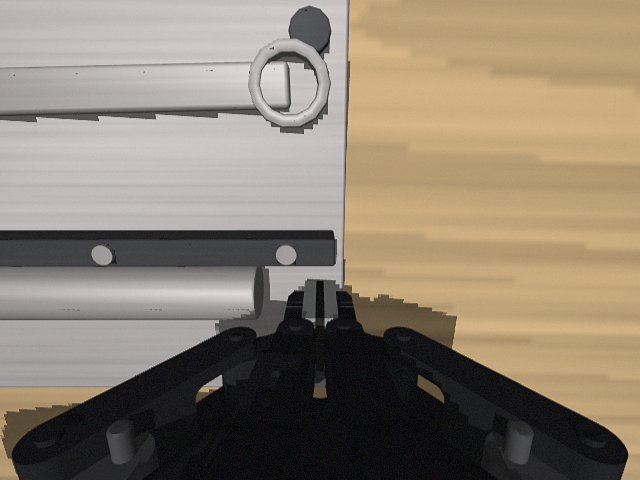

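The pin now lies against the fence: rows 266–319, with the fence edge at row 265. Its end is at column 263 and the closed fingers are behind it. The jig origin needs about -1.5 mm in x. Now I push along the fence.

>>> {"fn": "apply_moves", "kwargs": {
  "fingers": [1, 1, 1, 1, 1, 1, 1, 1, 1, 1],
  "dp": [
    [0, 0.4, 0],
    [0, 0.8, 0],
    [0, 1.2, 0],
    [0, 1.6, 0],
    [-0.02, 2.0, 0],
    [-0.02, 2.5, 0],
    [-0.02, 3.0, 0],
    [-0.04, 3.5, 0],
    [-0.04, 4.0, 0],
    [-0.04, 4.5, 0]
  ],
  "yaw": [0, 0, 0, 0, 0, 0, 0, 0, 0, 0]
}}

```text
clock: 6.9
position: [518.1, -31.8, 191.3]
ee_rot: [1.0, 0.012, -0.006, 0.002]
contact_force: [-0.7, -4.8, 4.8]
gripper_width: -0.2
```

>>> {"fn": "apply_moves", "kwargs": {
  "fingers": [1, 1, 1, 1, 1, 1, 1, 1, 1, 1],
  "dp": [
    [-0.01, 0.5, 0],
    [-0.01, 1.0, 0],
    [-0.02, 1.5, 0],
    [-0.02, 2.0, 0],
    [-0.03, 2.5, 0],
    [-0.03, 3.0, 0],
    [-0.04, 3.5, 0],
    [-0.04, 3.9, 0],
    [-0.05, 4.2, 0],
    [-0.05, 4.4, 0]
  ],
  "yaw": [0, 0, 0, 0, 0, 0, 0, 0, 0, 0]
}}

```text
clock: 7.9
position: [517.3, 12.4, 191.4]
ee_rot: [1.0, 0.012, -0.006, 0.002]
contact_force: [-1.9, -6.7, 4.1]
gripper_width: -0.1
```

```bash
sed -i 's/O=np.array(\[559.5/O=np.array([558.0/' h.py && python3 - <<'E'
from h import *
c,K,W=cam("wrist")
s=read_state();print(s["position"],s["contact_force"],w2j(s["position"]))
for p in ([-42.5,-115,37],[-55,-115,24.5],[-30,-115,24.5],[-30,-115,28]):
    print(p,proj(K,W,j2w(p)).round(0))
cv2.imwrite("pics/w4.png",c)
E
```

```text
[517.37695397  12.53387871 191.36121299] [-1.0260222  -3.6072447   2.52573577] [ -44.12137709 -147.96770338  191.36121299]
[-42.5, -115, 37] [240. 308.]
[-55, -115, 24.5] [248. 319.]
[-30, -115, 24.5] [245. 269.]
[-30, -115, 28] [243. 272.]
```

View pics/w4.png

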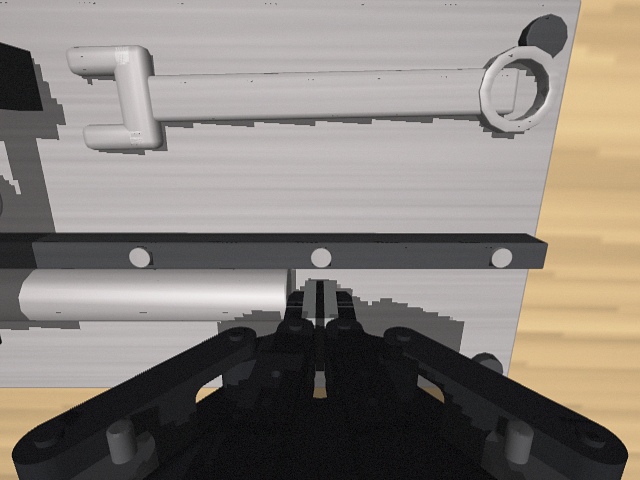

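The pin is still on the fence with its end at column 290 against the finger; home is predicted at column 245, so about 20 mm remains.

>>> {"fn": "apply_moves", "kwargs": {
  "fingers": [1, 1, 1, 1, 1, 1, 1],
  "dp": [
    [-0.01, 0.3, 0],
    [-0.01, 0.6, 0],
    [-0.02, 0.9, 0],
    [-0.02, 1.2, 0],
    [-0.03, 1.4, 0],
    [-0.03, 1.6, 0],
    [-0.03, 1.7, 0]
  ],
  "yaw": [0, 0, 0, 0, 0, 0, 0]
}}

```text
clock: 8.65
position: [517.0, 29.7, 191.3]
ee_rot: [1.0, 0.012, -0.006, 0.002]
contact_force: [-0.5, -5.0, 3.9]
gripper_width: -0.4
```

>>> {"fn": "apply_moves", "kwargs": {
  "fingers": [1, 1, 1, 1],
  "dp": [
    [0, 0.1, 0],
    [0, 0.2, 0],
    [0, 0.3, 0],
    [0, 0.3, 0]
  ],
  "yaw": [0, 0, 0, 0]
}}

```text
clock: 9.05
position: [516.9, 32.8, 191.4]
ee_rot: [1.0, 0.012, -0.006, 0.002]
contact_force: [-0.4, -3.6, 2.0]
gripper_width: -0.0
```

>>> {"fn": "apply_moves", "kwargs": {
  "fingers": [1, 1, 1],
  "dp": [
    [0, 0.1, 0],
    [0, 0.2, 0],
    [0, 0.2, 0]
  ],
  "yaw": [0, 0, 0]
}}

```text
clock: 9.35
position: [517.0, 33.7, 191.4]
ee_rot: [1.0, 0.012, -0.007, 0.003]
contact_force: [2.4, -11.1, 4.0]
gripper_width: 0.3
```

>>> {"fn": "apply_moves", "kwargs": {
  "fingers": [1, 1, 1],
  "dp": [
    [0, 0.1, 0],
    [0, 0.2, 0],
    [0, 0.2, 0]
  ],
  "yaw": [0, 0, 0]
}}

```text
clock: 9.65
position: [517.0, 34.2, 191.4]
ee_rot: [1.0, 0.012, -0.007, 0.004]
contact_force: [2.2, -13.8, 2.9]
gripper_width: -0.0
```

Home against the stop: the finger stalled and the force climbed to about 14 N. I back off, rise, and look at the nut from above.

>>> {"fn": "apply_moves", "kwargs": {
  "fingers": [1, 1, 1, 0.8, 0.5, 0, 0, 0, 0, 0],
  "dp": [
    [0, -0.3, 0],
    [0, -1.5, 0],
    [0, -2, 4],
    [0, -2, 9],
    [0, -2, 14],
    [1, 3, 17],
    [2, 8, 17],
    [2.3, 12.7, 17],
    [2.3, 12.7, 17],
    [2.3, 12.7, 17]
  ],
  "yaw": [0, 0, 0, 0, 0, 0, 0, 0, 0, 0]
}}

```text
clock: 10.65
position: [539.9, 162.7, 360.8]
ee_rot: [1.0, 0.014, -0.007, 0.004]
contact_force: [-0.9, 0.3, 0.0]
gripper_width: 85.5
```

```bash
python3 - <<'E'
from h import *
c,K,W=cam("wrist")
s=read_state();print(s["position"],s["joints"])
for n,p in dict(studtop=[0,0,118],rear=[-42.5,-115,37],r2=[-55,-115,24.5],fence=[-30,-115,28],end=[-30,-245,28],nutface=[-18,0,118]).items():
    print(n,proj(K,W,j2w(p)).round(0))
cv2.imwrite("pics/w5.png",c);np.savez("pics/w5.npz",K=K,W=W)
E
```

```text
[539.77698413 161.51911632 360.75746909] [ 0.57799917  0.32007965 -0.20529559 -0.00160749 -1.06301481  1.0191313 ]
studtop [321. 219.]
rear [444. 243.]
r2 [438. 251.]
fence [442. 227.]
end [579. 227.]
nutface [321. 245.]
```

View pics/w5.png

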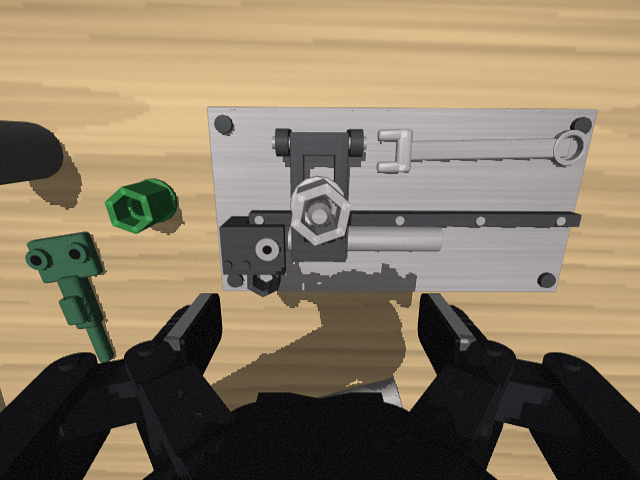

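The picture shows the pin home: its rear end is at column 441, predicted 438–444, rows 228–251 against the fence. The nut is at (320,210). The spare nut is at (263,283) and the spanner at the upper right. Next is the nut's hex angle.

```bash
python3 - <<'E'
from h import *
im=cv2.imread("pics/w5.png");d=np.load("pics/w5.npz");K,W=d["K"],d["W"]
x0,y0=270,160;c=im[y0:260,x0:370]
big=cv2.resize(c,None,fx=6,fy=6,interpolation=cv2.INTER_CUBIC);cv2.imwrite("pics/nut.png",big)
g=cv2.cvtColor(c,cv2.COLOR_BGR2GRAY)
for t in (110,130,150):
  m=(g>t).astype(np.uint8);n,l,st,ce=cv2.connectedComponentsWithStats(m)
  i=1+np.argmin([np.hypot(*(a-[50,50])) if s[4]>200 else 1e9 for a,s in zip(ce[1:],st[1:])])
  cs,_=cv2.findContours((l==i).astype(np.uint8),cv2.RETR_EXTERNAL,cv2.CHAIN_APPROX_NONE)
  q=max(cs,key=cv2.contourArea)[:,0]+[x0,y0]
  P=np.array([ray(K,W,p,118)[:2] for p in q])
  print(t,st[i],P.min(0).round(1),P.max(0).round(1))
  print("  width:",[(a,round(float(np.ptp(P@[np.cos(np.radians(a)),np.sin(np.radians(a))])),1)) for a in range(0,180,10)])
E
```

```text
110 [   0    0  100   89 4470] [537.2 130.4] [596.1 194.5]
  width: [(0, 58.9), (10, 59.0), (20, 61.5), (30, 64.8), (40, 66.9), (50, 67.6), (60, 69.8), (70, 69.8), (80, 67.8), (90, 64.2), (100, 66.7), (110, 69.4), (120, 72.8), (130, 76.0), (140, 77.1), (150, 75.9), (160, 72.4), (170, 66.6)]
130 [   0    0  100   85 3901] [540.4 130.4] [596.1 194.5]
  width: [(0, 55.7), (10, 58.4), (20, 61.0), (30, 64.8), (40, 66.9), (50, 67.6), (60, 69.8), (70, 69.8), (80, 67.8), (90, 64.2), (100, 66.7), (110, 69.4), (120, 70.0), (130, 68.4), (140, 64.8), (150, 64.8), (160, 63.6), (170, 60.6)]
150 [   0    0  100   85 3422] [540.4 130.4] [596.1 194.5]
  width: [(0, 55.7), (10, 58.4), (20, 61.0), (30, 64.5), (40, 66.4), (50, 67.6), (60, 69.8), (70, 69.8), (80, 67.8), (90, 64.2), (100, 66.7), (110, 69.4), (120, 70.0), (130, 68.4), (140, 64.8), (150, 64.7), (160, 63.6), (170, 60.6)]
```

View pics/nut.png

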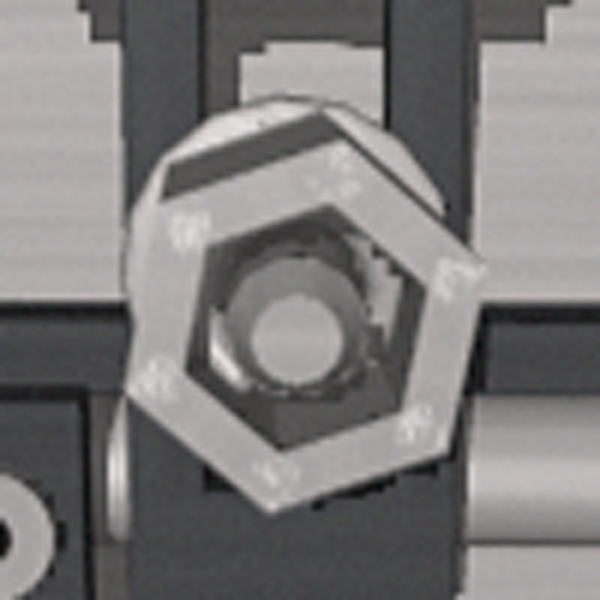

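The crop shows the hex clearly. Its outer vertices are at crop (270,515), (445,455), (485,265), (128,390), and the stud top is at (295,340), i.e. within ~1.5 mm of prediction. The flats' normals are 18.5° right and 41.5° left of image-down. nut_start must be the one 41.5° left, so the turn is about 0.72 rad plus 0.2–0.5. I grip along the flat axis at world 80°, which means yaw -11.6° from here.

```bash
cat >> h.py <<'E'
S=np.array([559.5,162.5])
def plan(yaws,zt=None,L=165):
    s=read_state();Rm=R.from_quat(s["ee_rot"]).as_matrix();p=s["position"];z=Rm[:,2]
    print("pos",np.round(p,1),"yaw",np.degrees(np.arctan2(Rm[1,0],Rm[0,0])).round(1),"tilt",(z[:2]*L).round(1),"F",np.round(s["contact_force"],1),"T",np.round(s["wrist_torque"],2),"w",round(s["gripper_width"],1),"j6",round(s["joints"][5],2),"t",round(s["clock"],2))
    for a in yaws:
        o=R.from_euler('z',a,degrees=True).apply(z)[:2]*L
        d=S-o-p[:2]; print(a,(d/10).round(2).tolist(), None if zt is None else round((zt-p[2])/10,2))
E
python3 -c "
from h import *
plan([-11.6],247)"
```

```text
pos [539.8 161.5 360.8] yaw 1.5 tilt [-2.6 -1.4] F [-0.4 -0.  -0.4] T [ 0.01 -0.03 -0.05] w 85.7 j6 1.02 t 10.7
-11.6 [2.25, 0.18] -11.38
```

>>> {"fn": "apply_moves", "kwargs": {
  "fingers": [0, 0, 0, 0, 0, 0, 0.3, 0.5, 0.54, 0.54],
  "dp": [
    [1.5, 0.1, 0],
    [2.25, 0.2, 0],
    [2.25, 0.2, -4],
    [2.25, 0.2, -8],
    [2.25, 0.2, -11.4],
    [2.25, 0.2, -11.4],
    [2.25, 0.2, -11.4],
    [2.25, 0.2, -11.4],
    [2.25, 0.2, -11.4],
    [2.25, 0.2, -11.4]
  ],
  "yaw": [-6, -11.6, -11.6, -11.6, -11.6, -11.6, -11.6, -11.6, -11.6, -11.6]
}}

```text
clock: 11.7
position: [562.6, 163.6, 248.5]
ee_rot: [0.996, -0.088, -0.007, 0.002]
contact_force: [0.2, -0.1, 0.1]
gripper_width: 39.5
```

```bash
python3 - <<'E'
from h import *
plan([0,8,16,24,32,40,48,56,62],247)
c,K,W=cam("wrist");cv2.imwrite("pics/w6.png",c)
E
```

```text
pos [562.6 163.6 248.5] yaw -10.1 tilt [-2.3 -0.6] F [ 0.2 -0.1  0.1] T [-0.03 -0.07  0.  ] w 39.5 j6 0.84 t 11.7
0 [-0.08, -0.05] -0.15
8 [-0.09, -0.02] -0.15
16 [-0.1, 0.01] -0.15
24 [-0.12, 0.04] -0.15
32 [-0.14, 0.06] -0.15
40 [-0.17, 0.08] -0.15
48 [-0.2, 0.1] -0.15
56 [-0.23, 0.11] -0.15
62 [-0.25, 0.12] -0.15
```

View pics/w6.png

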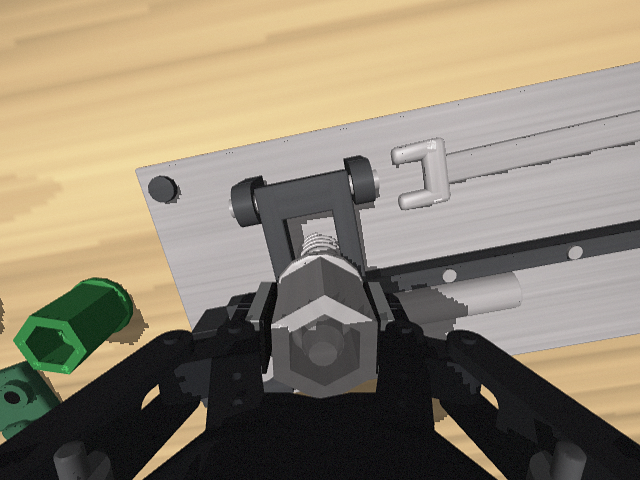

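The nut sits between the pads with its flats parallel to them: pad edges at columns 272 and 378, nut top centred at (322,345). Closing to about 37 mm and turning anticlockwise.

>>> {"fn": "apply_moves", "kwargs": {
  "fingers": [0.57, 0.57, 0.57, 0.57, 0.57, 0.57, 0.57, 0.57, 0.57, 0.57],
  "dp": [
    [-0.07, -0.08, -0.1],
    [-0.07, -0.08, -0.1],
    [-0.09, -0.02, -0.1],
    [-0.1, 0.01, -0.1],
    [-0.12, 0.04, -0.1],
    [-0.14, 0.06, -0.1],
    [-0.17, 0.08, -0.1],
    [-0.2, 0.1, -0.1],
    [-0.23, 0.11, -0.1],
    [-0.25, 0.12, -0.1]
  ],
  "yaw": [0, 0, 7, 14, 21, 28, 36, 44, 52, 58]
}}

```text
clock: 12.75
position: [560.3, 164.5, 247.6]
ee_rot: [0.913, 0.408, -0.005, 0.006]
contact_force: [1.3, -0.1, 0.7]
gripper_width: 36.7
```

```bash
python3 - <<'E'
from h import *
plan([4,8],247)
c,K,W=cam("wrist");cv2.imwrite("pics/w7.png",c);np.savez("pics/w7.npz",K=K,W=W)
g=cv2.imread("pics/w6.png").mean(2);g2=c.mean(2)
for v in range(270,410,5): print(v,g[v,300:345:15].round(0).astype(int),g2[v,300:345:15].round(0).astype(int))
c,K,W=cam("scene");cv2.imwrite("pics/s7.png",c)
E
```

```text
pos [560.3 164.5 247.6] yaw 48.2 tilt [-0.6 -2.5] F [ 1.3 -0.1  0.7] T [-0.37 -0.56 -0.03] w 36.7 j6 1.84 t 12.75
4 [-0.04, 0.05] -0.06
8 [-0.06, 0.06] -0.06
270 [94 91 76] [80 83 95]
275 [94 96 76] [82 82 95]
280 [93 94 78] [83 84 98]
285 [94 95 78] [84 84 98]
290 [96 94 73] [80 84 95]
295 [95 93 74] [85 84 97]
300 [ 91 170 179] [ 82 156  95]
305 [ 94 176 177] [ 81 181 183]
310 [181 175 180] [185 203 185]
315 [175 176 179] [181 180 180]
320 [177  94  69] [184  89 177]
325 [179  95  66] [109  91  95]
330 [77 92 77] [ 66  81 146]
335 [86 78 78] [ 78  86 147]
340 [96 80 79] [88 86 78]
345 [87 90 89] [102  92  92]
350 [64 88 93] [84 93 88]
355 [64 91 90] [66 94 91]
360 [68 90 88] [68 89 97]
365 [65 66 62] [69 80 75]
370 [64 64 66] [68 67 70]
375 [87 66 66] [66 65 67]
380 [88 61 66] [93 67 70]
385 [85 86 90] [89 67 91]
390 [87 88 86] [90 91 90]
395 [25 91 92] [26 92 93]
400 [16 20 21] [26 22 18]
405 [13 12 13] [19 13 15]
```

>>> {"fn": "apply_moves", "kwargs": {
  "fingers": [0.57, 0.57, 0.56, 0.54, 0.5, 0.5],
  "dp": [
    [-0.04, 0.05, 0],
    [-0.04, 0.05, 0],
    [-0.04, 0.05, 0],
    [-0.04, 0.05, 0],
    [-0.04, 0.05, 0],
    [-0.04, 0.05, 0]
  ],
  "yaw": [4, 4, 4, 4, 4, 4]
}}

```text
clock: 13.45
position: [559.8, 165.4, 247.4]
ee_rot: [0.899, 0.437, -0.004, 0.006]
contact_force: [0.3, -0.4, -0.4]
gripper_width: 42.6
```

```bash
cat >> h.py <<'E'
def hexrows(tag):
    c,K,W=cam("wrist");cv2.imwrite(f"pics/{tag}.png",c);g=c.mean(2)
    # top face bright rim / bottom vertex: first bright row in cols, last >60 row before gripper
    for u in (312,320,328):
        col=g[:,u];b=[v for v in range(270,350) if col[v]>140];e=[v for v in range(360,420) if col[v]>55]
        print(tag,u,b[:1],b[-1:],e[-1:])
    for z in (84.5+25,93.5+25): print(z,[proj(K,W,np.append(S,z)).round(1) for _ in (1,)])
    return c,K,W
E
python3 - <<'E'
from h import *
plan([0],247)
hexrows("w8")
E
```

```text
pos [559.8 165.4 247.4] yaw 51.8 tilt [-0.4 -2.4] F [ 0.3 -0.4 -0.4] T [-0.04  0.03  0.01] w 42.6 j6 1.9 t 13.45
0 [0.02, -0.05] -0.04
w8 312 [301] [317] [397]
w8 320 [297] [313] [398]
w8 328 [297] [331] [396]
109.5 [array([324.6, 341.7])]
118.5 [array([325.1, 356.9])]
```

No drop yet. I continue anticlockwise in small steps with a slightly looser grip.

>>> {"fn": "apply_moves", "kwargs": {
  "fingers": [0.56, 0.56, 0.56, 0.56, 0.56, 0.5, 0.5],
  "dp": [
    [0, -0.05, 0],
    [0, -0.05, 0],
    [0, -0.04, 0],
    [0, -0.04, 0],
    [0, -0.04, 0],
    [0, -0.04, 0],
    [0, -0.04, 0]
  ],
  "yaw": [0, 0, 3, 6, 8, 8, 8]
}}

```text
clock: 14.2
position: [559.6, 164.9, 247.3]
ee_rot: [0.867, 0.498, -0.004, 0.006]
contact_force: [-0.5, 0.6, 0.3]
gripper_width: 42.7
```

```bash
python3 - <<'E'
from h import *
plan([0],247)
hexrows("w9")
E
```

```text
pos [559.6 164.9 247.3] yaw 59.8 tilt [-0.1 -2.4] F [-0.5  0.6  0.3] T [ 0.05 -0.01  0.02] w 42.7 j6 2.04 t 14.2
0 [0.0, -0.0] -0.03
w9 312 [300] [316] [397]
w9 320 [296] [312] [398]
w9 328 [297] [329] [396]
109.5 [array([323.4, 341.6])]
118.5 [array([323.9, 356.8])]
```

>>> {"fn": "apply_moves", "kwargs": {
  "fingers": [0.56, 0.56, 0.56, 0.56, 0.56, 0.56, 0.5, 0.5],
  "dp": [
    [0, 0, 0],
    [0, 0, 0],
    [0, 0, 0],
    [-0.03, 0.01, 0],
    [-0.03, 0.01, 0],
    [-0.03, 0.01, 0],
    [-0.03, 0.01, 0],
    [-0.03, 0.01, 0]
  ],
  "yaw": [0, 0, 3, 6, 8, 8, 8, 8]
}}

```text
clock: 15.05
position: [559.1, 165.1, 247.1]
ee_rot: [0.83, 0.558, -0.004, 0.006]
contact_force: [-0.4, -0.4, -0.5]
gripper_width: 42.9
```

```bash
python3 - <<'E'
from h import *
plan([0],247)
hexrows("w10")
ims=[cv2.imread(f"pics/{t}.png")[220:420,220:420] for t in("w6","w8","w10")]
c,K,W=cam("scene");s=c[195:255,360:420]
a=cv2.imread("pics/scene0.png")[195:255,360:420]
row2=[cv2.resize(x,(200,200),interpolation=cv2.INTER_CUBIC) for x in (a,s,s)]
m=np.vstack([np.hstack(ims),np.hstack(row2)]);cv2.imwrite("pics/mix.png",cv2.resize(m,(800,533)))
E
```

```text
pos [559.1 165.1 247.1] yaw 67.8 tilt [ 0.1 -2.4] F [-0.4 -0.4 -0.5] T [ 0.01 -0.03 -0.01] w 42.9 j6 2.17 t 15.05
0 [0.03, -0.02] -0.01
w10 312 [302] [315] [397]
w10 320 [298] [314] [398]
w10 328 [298] [315] [396]
109.5 [array([324.2, 342.5])]
118.5 [array([324.7, 357.8])]
```

```bash
python3 - <<'E'
from h import *
c,K,W=cam("wrist");s=read_state()
Rm=R.from_quat(s["ee_rot"]).as_matrix();x=Rm[:,0]
for z in (100,104,109.5,114,118.5):
  C=np.append(S,z);print(z,[proj(K,W,C+k*20.8*x).round(0).tolist() for k in (1,.78,-.78,-1)], "stud",proj(K,W,np.append(S,118)).round(0))
  # hex side vertices
y=Rm[:,1]
g=c.mean(2)
for v in (310,320,330,345,360,375): print(v,g[v,255:395:4].astype(int).tolist())
E
```

```text
100 [[324.0, 280.0], [324.0, 291.0], [323.0, 363.0], [323.0, 373.0]] stud [324. 357.]
104 [[324.0, 285.0], [324.0, 296.0], [324.0, 370.0], [324.0, 380.0]] stud [324. 357.]
109.5 [[324.0, 291.0], [324.0, 303.0], [324.0, 379.0], [324.0, 389.0]] stud [324. 357.]
114 [[324.0, 297.0], [324.0, 309.0], [324.0, 388.0], [324.0, 398.0]] stud [324. 357.]
118.5 [[325.0, 303.0], [325.0, 316.0], [324.0, 397.0], [324.0, 407.0]] stud [324. 357.]
310 [70, 24, 11, 14, 10, 40, 73, 72, 72, 72, 184, 189, 186, 188, 188, 185, 210, 251, 225, 190, 182, 186, 188, 189, 101, 106, 104, 106, 107, 7, 16, 25, 77, 92, 93]
320 [16, 7, 12, 16, 18, 94, 96, 94, 94, 94, 95, 93, 95, 85, 71, 69, 89, 92, 98, 70, 94, 192, 114, 94, 94, 94, 114, 92, 93, 73, 7, 0, 11, 71, 68]
330 [14, 15, 17, 14, 13, 92, 94, 98, 91, 64, 91, 101, 91, 71, 69, 80, 83, 86, 92, 87, 69, 70, 72, 72, 64, 82, 96, 98, 95, 94, 12, 12, 24, 98, 20]
345 [26, 20, 16, 11, 39, 95, 94, 94, 95, 65, 70, 75, 75, 77, 82, 82, 90, 86, 85, 83, 82, 81, 77, 69, 74, 79, 95, 92, 94, 76, 3, 14, 25, 16, 20]
360 [19, 24, 4, 99, 99, 93, 94, 95, 97, 71, 71, 71, 75, 72, 86, 93, 93, 97, 101, 95, 90, 81, 72, 72, 71, 93, 94, 91, 92, 198, 2, 23, 14, 20, 22]
375 [16, 97, 95, 195, 194, 196, 194, 200, 126, 94, 96, 94, 94, 93, 94, 90, 74, 72, 88, 98, 96, 93, 90, 91, 93, 90, 135, 206, 194, 196, 193, 181, 26, 23, 23]
```

View pics/mix.png

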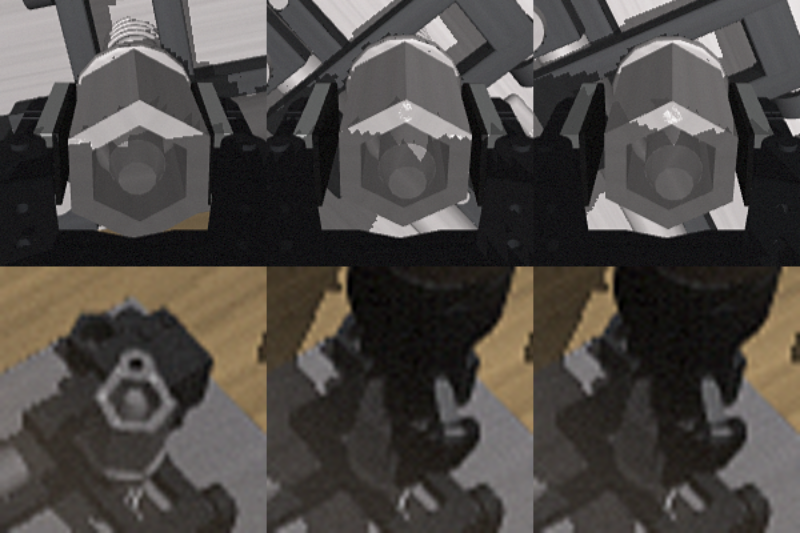

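Comparing crops: at the start (left) the hex spans about 107 px across flats. After the turn (middle and right) it is about 99 px and the stud tip stands proud of the nut, which suggests it already dropped. I'll check this numerically.

```bash
cat >> h.py <<'E'
def nutz(tag):
    """across-flats width in px between near and far vertices -> height of nut top"""
    g=cv2.GaussianBlur(cv2.imread(f"pics/{tag}.png"),(3,3),0).mean(2);out=[]
    for v in (325,335,345,355):
        r=g[v];l=322
        while r[l-1]>48 and l>230:l-=1
        k=322
        while r[k+1]>48 and k<420:k+=1
        out.append((l,k,k-l))
    return out
E
python3 - <<'E'
from h import *
for t in ("w6","w7","w8","w9","w10"): print(t,nutz(t))
c,K,W=cam("wrist");s=read_state();Rm=R.from_quat(s["ee_rot"]).as_matrix();x,y=Rm[:,0],Rm[:,1]
for z in (104,107,109.5,112,115,118.5):
  C=np.append(S,z);e=[proj(K,W,C+a*18*y+b*10.4*x).round(0) for a in(1,-1) for b in (1,-1)]
  print(z,[q.tolist() for q in e])
E
```

```text
w6 [(270, 377, 107), (271, 377, 106), (272, 376, 104), (271, 376, 105)]
w7 [(267, 373, 106), (267, 373, 106), (267, 372, 105), (267, 371, 104)]
w8 [(274, 373, 99), (274, 372, 98), (274, 371, 97), (274, 371, 97)]
w9 [(273, 372, 99), (272, 371, 99), (272, 371, 99), (272, 373, 101)]
w10 [(273, 373, 100), (273, 372, 99), (272, 371, 99), (266, 373, 107)]
104 [[371.0, 310.0], [369.0, 357.0], [276.0, 310.0], [278.0, 357.0]]
107 [[373.0, 314.0], [370.0, 362.0], [275.0, 314.0], [277.0, 362.0]]
109.5 [[374.0, 317.0], [371.0, 366.0], [274.0, 317.0], [276.0, 367.0]]
112 [[375.0, 321.0], [372.0, 371.0], [273.0, 321.0], [276.0, 371.0]]
115 [[376.0, 326.0], [374.0, 376.0], [272.0, 326.0], [275.0, 376.0]]
118.5 [[378.0, 331.0], [375.0, 383.0], [271.0, 331.0], [273.0, 383.0]]
```

The nut has dropped: across flats 105 px before and 98–99 px after, which puts its top at about 110 mm, as the drop predicts. Now I turn clockwise with the loose grip, lowering the tool slightly.

```bash
python3 -c "
from h import *
plan([0,-30,-60,-90,-120,-150,-180,-210,-240,-270],241)"
```

```text
pos [559.2 165.2 247.2] yaw 67.8 tilt [ 0.1 -2.4] F [-0.4  0.2 -0.1] T [ 0.03 -0.02 -0.  ] w 42.7 j6 2.17 t 15.25
0 [0.01, -0.02] -0.62
-30 [0.14, -0.05] -0.62
-60 [0.23, -0.13] -0.62
-90 [0.27, -0.25] -0.62
-120 [0.24, -0.37] -0.62
-150 [0.16, -0.47] -0.62
-180 [0.04, -0.51] -0.62
-210 [-0.08, -0.48] -0.62
-240 [-0.18, -0.4] -0.62
-270 [-0.22, -0.28] -0.62
```

>>> {"fn": "apply_moves", "kwargs": {
  "fingers": [0.56, 0.565, 0.565, 0.565, 0.565, 0.565, 0.565, 0.565, 0.565, 0.565],
  "dp": [
    [0, 0, -0.4],
    [0, 0, -0.6],
    [0.04, -0.03, -0.6],
    [0.08, -0.04, -0.6],
    [0.12, -0.05, -0.6],
    [0.15, -0.06, -0.6],
    [0.18, -0.08, -0.6],
    [0.21, -0.11, -0.6],
    [0.23, -0.13, -0.6],
    [0.23, -0.13, -0.6]
  ],
  "yaw": [0, 0, -8, -16, -24, -32, -40, -48, -56, -60]
}}

```text
clock: 16.25
position: [561.3, 163.7, 240.6]
ee_rot: [0.998, 0.066, -0.007, 0.004]
contact_force: [0.9, -0.5, -0.2]
gripper_width: 37.3
```

```bash
python3 - <<'E'
from h import *
plan([-20,-40,-60,-80],241)
c,K,W=cam("wrist");cv2.imwrite("pics/w11.png",c);print(nutz("w11"))
s=read_state();Rm=R.from_quat(s["ee_rot"]).as_matrix();x,y=Rm[:,0],Rm[:,1]
for z in (104,107,109.5,118):
  C=np.append(S,z);print(z,[proj(K,W,C+a*18*y).round(0).tolist() for a in(1,-1)])
E
```

```text
pos [561.3 163.7 240.6] yaw 7.6 tilt [-2.2 -1.4] F [ 0.9 -0.5 -0.2] T [-0.05 -0.17 -0.01] w 37.3 j6 1.14 t 16.25
-20 [0.08, -0.07] 0.04
-40 [0.08, -0.16] 0.04
-60 [0.05, -0.24] 0.04
-80 [-0.0, -0.32] 0.04
[(265, 370, 105), (267, 369, 102), (267, 369, 102), (268, 369, 101)]
104 [[371.0, 340.0], [273.0, 340.0]]
107 [[373.0, 345.0], [272.0, 345.0]]
109.5 [[374.0, 349.0], [271.0, 349.0]]
118 [[378.0, 365.0], [268.0, 365.0]]
```

>>> {"fn": "apply_moves", "kwargs": {
  "fingers": [0.565, 0.565, 0.565, 0.565, 0.565, 0.565, 0.565, 0.565, 0.565, 0.565],
  "dp": [
    [0.03, -0.03, 0],
    [0.06, -0.05, 0],
    [0.08, -0.08, 0],
    [0.08, -0.12, 0],
    [0.08, -0.16, 0],
    [0.07, -0.19, 0],
    [0.06, -0.23, 0],
    [0.04, -0.26, 0],
    [0.02, -0.29, 0],
    [0, -0.32, 0]
  ],
  "yaw": [-8, -16, -24, -32, -40, -48, -56, -64, -72, -80]
}}

```text
clock: 17.3
position: [561.4, 160.8, 240.2]
ee_rot: [0.805, -0.593, -0.008, -0.002]
contact_force: [1.3, 1.7, -0.6]
gripper_width: 36.8
```

```bash
python3 -c "
from h import *
plan([-20,-40,-60,-80],240)
c,K,W=cam('wrist');cv2.imwrite('pics/w12.png',c);print(nutz('w12'))"
```

```text
pos [561.4 160.8 240.2] yaw -72.7 tilt [-1.7  2.1] F [ 1.3  1.7 -0.6] T [ 0.29 -0.31 -0.02] w 36.8 j6 -0.24 t 17.3
-20 [-0.1, -0.09] -0.02
-40 [-0.19, -0.1] -0.02
-60 [-0.28, -0.08] -0.02
-80 [-0.36, -0.04] -0.02
[(266, 370, 104), (268, 370, 102), (269, 370, 101), (270, 370, 100)]
```

>>> {"fn": "apply_moves", "kwargs": {
  "fingers": [0.565, 0.565, 0.565, 0.565, 0.565, 0.565, 0.565, 0.565, 0.565, 0.565],
  "dp": [
    [-0.04, -0.05, -0.1],
    [-0.08, -0.08, -0.2],
    [-0.12, -0.09, -0.2],
    [-0.16, -0.1, -0.2],
    [-0.19, -0.1, -0.2],
    [-0.23, -0.09, -0.2],
    [-0.26, -0.08, -0.2],
    [-0.3, -0.07, -0.2],
    [-0.33, -0.06, -0.2],
    [-0.36, -0.04, -0.2]
  ],
  "yaw": [-8, -16, -24, -32, -40, -48, -56, -64, -72, -80]
}}

```text
clock: 18.35
position: [558.5, 160.6, 238.7]
ee_rot: [-0.233, 0.972, 0.005, 0.008]
contact_force: [2.2, -0.1, -0.1]
gripper_width: 37.1
```

```bash
python3 -c "
from h import *
plan([-20,-40,-60,-80],238)
c,K,W=cam('wrist');cv2.imwrite('pics/w13.png',c);print(nutz('w13'))"
```

```text
pos [558.5 160.6 238.7] yaw -153.0 tilt [2.2 2.2] F [ 2.2 -0.1 -0.1] T [ 0.03 -0.65  0.01] w 37.1 j6 -1.65 t 18.35
-20 [-0.18, 0.06] -0.07
-40 [-0.21, 0.16] -0.07
-60 [-0.2, 0.27] -0.07
-80 [-0.15, 0.37] -0.07
[(266, 370, 104), (267, 370, 103), (268, 370, 102), (270, 370, 100)]
```

>>> {"fn": "apply_moves", "kwargs": {
  "fingers": [0.565, 0.565, 0.565, 0.565, 0.565, 0.565, 0.565, 0.565, 0.565, 0.565],
  "dp": [
    [-0.08, 0.02, 0],
    [-0.14, 0.04, 0],
    [-0.18, 0.06, 0],
    [-0.2, 0.1, -0.1],
    [-0.21, 0.13, -0.1],
    [-0.21, 0.16, -0.1],
    [-0.21, 0.2, -0.1],
    [-0.21, 0.23, -0.1],
    [-0.2, 0.27, -0.1],
    [-0.19, 0.29, -0.1]
  ],
  "yaw": [-7, -14, -21, -28, -35, -42, -48, -54, -60, -65]
}}

```text
clock: 19.4
position: [556.8, 164.4, 237.3]
ee_rot: [0.325, 0.946, 0.001, 0.01]
contact_force: [2.3, 3.7, -3.2]
gripper_width: 37.0
```

```bash
python3 -c "
from h import *
plan([-5,-10,-15],238)
c,K,W=cam('wrist');cv2.imwrite('pics/w14.png',c);print(nutz('w14'))"
```

```text
pos [556.8 164.4 237.3] yaw 142.0 tilt [ 3.1 -0.8] F [ 2.3  3.7 -3.2] T [ 0.92 -0.55  0.86] w 37.0 j6 -2.82 t 19.4
-5 [-0.03, -0.08] 0.07
-10 [-0.02, -0.05] 0.07
-15 [-0.01, -0.03] 0.07
[(269, 368, 99), (266, 369, 103), (267, 370, 103), (269, 370, 101)]
```

The clockwise resistance has risen to 0.86 N m after about 0.75 turn, so it is tight. I release, rise straight up and check heights and the pin.

>>> {"fn": "apply_moves", "kwargs": {
  "fingers": [0.5, 0.4, 0.2, 0, 0, 0, 0, 0, 0, 0],
  "dp": [
    [0, 0, 0],
    [0, 0, 0],
    [0, 0, 0],
    [0, 0, 0],
    [0, 0, 0],
    [0, 0, 3],
    [0, 0, 7],
    [0, 0, 11],
    [0, 0, 12],
    [0, 0, 12]
  ],
  "yaw": [0, 0, 0, 0, 0, 0, 0, 0, 0, 0]
}}

```text
clock: 20.45
position: [556.9, 164.4, 359.6]
ee_rot: [0.327, 0.945, 0.003, 0.011]
contact_force: [0.3, -0.6, -0.4]
gripper_width: 85.6
```

>>> {"fn": "apply_moves", "kwargs": {
  "fingers": [0, 0, 0, 0, 0, 0, 0, 0, 0, 0],
  "dp": [
    [0, 0, 0],
    [0, 0, 0],
    [0, 0, 0],
    [0, 0, 0],
    [0, 0, 0],
    [0, 0, 0],
    [0, 0, 0],
    [0, 0, 0],
    [0, 0, 0],
    [0, 0, 0]
  ],
  "yaw": [8, 16, 24, 32, 40, 48, 56, 64, 72, 79]
}}

```text
clock: 21.45
position: [556.4, 164.1, 357.0]
ee_rot: [-0.352, 0.936, 0.009, 0.004]
contact_force: [-0.0, 0.2, 0.4]
gripper_width: 85.2
```

>>> {"fn": "apply_moves", "kwargs": {
  "fingers": [0, 0, 0, 0, 0, 0, 0, 0, 0, 0],
  "dp": [
    [0, 0, 0],
    [0, 0, 0],
    [0, 0, 0],
    [0, 0, 0],
    [0, 0, 0],
    [0, 0, 0],
    [0, 0, 0],
    [0, 0, 0],
    [-1, 0, 0],
    [-2, 0, 0]
  ],
  "yaw": [8, 16, 24, 32, 40, 48, 56, 62, 62, 62]
}}

```text
clock: 22.45
position: [535.4, 163.9, 355.2]
ee_rot: [0.783, -0.622, -0.011, 0.002]
contact_force: [0.9, 0.4, -0.1]
gripper_width: 85.4
```

```bash
python3 - <<'E'
from h import *
plan([])
c,K,W=cam("wrist");cv2.imwrite("pics/w15.png",c);np.savez("pics/w15.npz",K=K,W=W)
g=cv2.cvtColor(c,cv2.COLOR_BGR2GRAY)
for n,p in dict(studtop=[1.5,1,118],nuttop104=[1.5,1,104],rear=[-42.5,-115,37]).items(): print(n,proj(K,W,j2w(p)).round(0))
cv2.imwrite("pics/w15c.png",cv2.resize(c[120:330,180:500],None,fx=2.5,fy=2.5,interpolation=cv2.INTER_CUBIC))
E
```

```text
pos [535.4 163.9 355.2] yaw -77.0 tilt [-3.3  1.6] F [ 0.9  0.4 -0.1] T [-0.05  0.   -0.01] w 85.4 j6 -0.34 t 22.45
studtop [276. 238.]
nuttop104 [278. 232.]
rear [366.  81.]
```

The viewer limit is reached, so I check by numbers and by feel: regrip at an equivalent flat and test tightness with a small clockwise turn.

>>> {"fn": "apply_moves", "kwargs": {
  "fingers": [0, 0, 0, 0, 0, 0, 0, 0, 0, 0],
  "dp": [
    [1, 0, 0],
    [2, 0, 0],
    [2, 0, 0],
    [2, 0, 0],
    [2, 0, 0],
    [2, 0, 0],
    [2, 0, 0],
    [2, 0, 0],
    [2, 0, 0],
    [2, 0, 0]
  ],
  "yaw": [8, 16, 24, 32, 40, 48, 56, 64, 72, 78.5]
}}

```text
clock: 23.5
position: [553.3, 163.7, 355.4]
ee_rot: [1.0, 0.016, -0.007, 0.009]
contact_force: [-0.0, -0.6, -0.9]
gripper_width: 85.2
```

```bash
python3 - <<'E'
from h import *
plan([20.5],237)
c,K,W=cam("wrist");cv2.imwrite("pics/w16.png",c)
g=cv2.GaussianBlur(cv2.cvtColor(c,cv2.COLOR_BGR2GRAY),(3,3),0)
print("stud",proj(K,W,np.append(S,118)))
# pin: brightness along its axis near rear end, and across it
ax=lambda x,y,z:g[tuple(np.round(proj(K,W,j2w([x,y,z]))).astype(int)[::-1])]
print("along",[(y,int(ax(-42.5,y,37))) for y in range(-130,-99,2)])
print("across",[(x,int(ax(x,-90,26))) for x in range(-66,-14,2)])
# hex size from the hull of the nut's top face, rays on z=104
for n,p in dict(r=[-42.5,-115,37]).items(): print(n,proj(K,W,j2w(p)))
u,v=np.round(proj(K,W,np.append(S,104))).astype(int);print(u,v)
for dv in (-30,-24,-16,-8,0,8,16,24,30): print(dv,g[v+dv,u-36:u+37:3].tolist())
E
```

```text
pos [553.3 163.7 355.4] yaw 1.8 tilt [-2.4 -3. ] F [-0.  -0.6 -0.9] T [-0.01  0.01  0.05] w 85.2 j6 1.03 t 23.5
20.5 [0.74, 0.25] -11.84
stud [316.45296595 238.33323095]
along [(-130, 165), (-128, 165), (-126, 166), (-124, 166), (-122, 167), (-120, 166), (-118, 165), (-116, 166), (-114, 164), (-112, 158), (-110, 160), (-108, 162), (-106, 162), (-104, 161), (-102, 162), (-100, 163)]
across [(-66, 84), (-64, 83), (-62, 119), (-60, 162), (-58, 166), (-56, 165), (-54, 152), (-52, 120), (-50, 136), (-48, 152), (-46, 166), (-44, 174), (-42, 178), (-40, 177), (-38, 167), (-36, 163), (-34, 154), (-32, 137), (-30, 116), (-28, 82), (-26, 71), (-24, 69), (-22, 69), (-20, 69), (-18, 68), (-16, 51)]
r [440.66801392 258.47339609]
316 232
-30 [168, 169, 136, 71, 102, 185, 118, 83, 87, 86, 86, 86, 87, 87, 86, 87, 87, 84, 173, 78, 70, 62, 152, 170, 170]
-24 [172, 172, 149, 112, 176, 87, 92, 177, 172, 166, 162, 163, 165, 166, 158, 154, 153, 145, 93, 173, 76, 64, 157, 170, 169]
-16 [170, 171, 153, 94, 80, 161, 165, 163, 131, 91, 80, 78, 85, 91, 96, 114, 167, 165, 163, 69, 138, 63, 177, 173, 173]
-8 [149, 148, 121, 141, 161, 161, 152, 73, 110, 83, 86, 99, 102, 92, 74, 63, 146, 160, 163, 165, 106, 52, 135, 130, 129]
0 [70, 70, 156, 171, 181, 96, 57, 132, 130, 127, 129, 153, 159, 147, 111, 112, 97, 84, 124, 168, 170, 142, 64, 69, 69]
8 [57, 66, 67, 100, 164, 163, 151, 55, 74, 102, 168, 167, 167, 167, 156, 81, 76, 144, 159, 160, 121, 40, 75, 72, 74]
16 [36, 80, 164, 70, 71, 153, 162, 172, 112, 105, 100, 97, 98, 89, 87, 136, 160, 162, 137, 44, 67, 126, 159, 159, 159]
24 [43, 91, 189, 76, 70, 66, 106, 120, 128, 134, 146, 150, 148, 151, 160, 165, 149, 58, 70, 66, 66, 151, 181, 182, 181]
30 [49, 72, 133, 74, 70, 70, 68, 70, 70, 69, 70, 69, 69, 69, 70, 70, 69, 70, 68, 68, 68, 115, 134, 135, 135]
```

>>> {"fn": "apply_moves", "kwargs": {
  "fingers": [0, 0, 0, 0, 0, 0, 0.3, 0.5, 0.565, 0.565],
  "dp": [
    [0.4, 0.1, 0],
    [0.74, 0.25, 0],
    [0.74, 0.25, -2],
    [0.74, 0.25, -6],
    [0.74, 0.25, -10],
    [0.74, 0.25, -11.8],
    [0.74, 0.25, -11.8],
    [0.74, 0.25, -11.8],
    [0.74, 0.25, -11.8],
    [0.74, 0.25, -11.8]
  ],
  "yaw": [8, 16, 21, 21, 21, 21, 21, 21, 21, 21]
}}

```text
clock: 24.55
position: [561.4, 166.1, 239.5]
ee_rot: [0.98, 0.199, -0.004, 0.01]
contact_force: [0.8, -1.8, 2.6]
gripper_width: 37.5
```

```bash
python3 -c "
from h import *
plan([0,-8,-16,-24],237)
c,K,W=cam('wrist');cv2.imwrite('pics/w17.png',c);print(nutz('w17'))"
```

```text
pos [561.4 166.1 239.5] yaw 22.9 tilt [-0.6 -3.6] F [ 0.8 -1.8  2.6] T [-0.49 -0.22  0.13] w 37.5 j6 1.39 t 24.55
0 [-0.13, 0.0] -0.25
-8 [-0.08, -0.01] -0.25
-16 [-0.03, -0.03] -0.25
-24 [0.01, -0.05] -0.25
[(267, 369, 102), (269, 369, 100), (270, 370, 100), (272, 370, 98)]
```

Clockwise test in small steps.

>>> {"fn": "apply_moves", "kwargs": {
  "fingers": [0.57, 0.57, 0.57, 0.57],
  "dp": [
    [-0.1, 0, -0.1],
    [-0.1, 0, -0.1],
    [-0.1, 0, -0.1],
    [-0.1, 0, -0.1]
  ],
  "yaw": [-2, -4, -6, -6]
}}

```text
clock: 25.0
position: [561.4, 166.0, 239.6]
ee_rot: [0.989, 0.149, -0.002, 0.01]
contact_force: [4.9, -3.5, -1.4]
gripper_width: 37.3
```

```bash
python3 -c "
from h import *
plan([0,-8,-16,-24],237)"
```

```text
pos [561.4 166.  239.6] yaw 17.1 tilt [-0.2 -3.3] F [ 4.9 -3.5 -1.4] T [-0.44 -1.1   0.7 ] w 37.3 j6 1.29 t 25.0
0 [-0.17, -0.02] -0.26
-8 [-0.13, -0.03] -0.26
-16 [-0.08, -0.04] -0.26
-24 [-0.04, -0.06] -0.26
```

>>> {"fn": "apply_moves", "kwargs": {
  "fingers": [0.57, 0.57, 0.57, 0.57],
  "dp": [
    [0.03, 0, 0],
    [0.03, 0, 0],
    [0.03, 0, 0],
    [0.03, 0, 0]
  ],
  "yaw": [-3, -6, -8, -8]
}}

```text
clock: 25.4
position: [562.1, 165.9, 239.6]
ee_rot: [0.997, 0.081, -0.002, 0.01]
contact_force: [3.3, -3.8, -5.8]
gripper_width: 37.0
```

```bash
python3 -c "
from h import *
plan([0,-8,-16,-24],237)"
```

```text
pos [562.1 165.9 239.6] yaw 9.3 tilt [-0.4 -3.2] F [ 3.3 -3.8 -5.8] T [-0.23 -1.02  1.14] w 37.0 j6 1.15 t 25.4
0 [-0.22, -0.03] -0.26
-8 [-0.18, -0.03] -0.26
-16 [-0.13, -0.05] -0.26
-24 [-0.09, -0.07] -0.26
```

The torque rose from 0.7 to 1.14 N m over 8°, so the nut is firmly tight. Release, rise, final numeric checks.

>>> {"fn": "apply_moves", "kwargs": {
  "fingers": [0.55, 0.45, 0.2, 0, 0, 0, 0, 0, 0, 0],
  "dp": [
    [0, 0, 0],
    [0, 0, 0],
    [0, 0, 0],
    [0, 0, 0],
    [0, 0, 0],
    [0, 0, 3],
    [0, 0, 7],
    [-0.3, 0, 11],
    [-1, 0, 12],
    [-2, 0, 12]
  ],
  "yaw": [0, 0, 0, 0, 0, 0, 0, 0, -4, -8]
}}

```text
clock: 26.4
position: [542.4, 166.1, 362.7]
ee_rot: [1.0, 0.01, 0.0, 0.008]
contact_force: [0.3, 0.1, -0.8]
gripper_width: 85.3
```

```bash
python3 - <<'E'
from h import *
plan([])
c,K,W=cam("wrist");cv2.imwrite("pics/w18.png",c)
g=cv2.GaussianBlur(cv2.cvtColor(c,cv2.COLOR_BGR2GRAY),(3,3),0)
ax=lambda x,y,z:int(g[tuple(np.round(proj(K,W,j2w([x,y,z]))).astype(int)[::-1])])
print("along",[(y,ax(-46,y,34)) for y in range(-126,-99,2)])
print("across -60",[(x,ax(x,-60,26)) for x in range(-66,-20,2)])
print("across -105",[(x,ax(x,-105,26)) for x in range(-66,-20,2)])
# hex: flats edges along rows, top-face height from across-flats size via contour of bright rim
u,v=np.round(proj(K,W,np.append(S,104))).astype(int)
m=cv2.inRange(g,140,255)[v-45:v+45,u-45:u+45]
m0=(g[v-45:v+45,u-45:u+45]>138).astype(np.uint8);m0=cv2.erode(m0,np.ones((2,2),np.uint8))
n,l,st,ce=cv2.connectedComponentsWithStats(m0);print(st[1:][st[1:,4]>60].tolist(),"nut0",(u,v))
# bystanders, compare before/after in the top view
a=cv2.imread("pics/top0.png");t,K2,W2=cam("top");cv2.imwrite("pics/top1.png",t)
d=cv2.absdiff(a,t).max(2)>45
d=cv2.morphologyEx(d.astype(np.uint8),cv2.MORPH_OPEN,np.ones((3,3),np.uint8))
n,l,st,ce=cv2.connectedComponentsWithStats(d);print(st[1:][st[1:,4]>15].tolist())
# nut spare/spanner corners
for nme,b in dict(spanner=(262,183,352,212),guardb=(490,195,530,275),brush=(425,265,480,365),bracket=(450,160,500,200),bigpin=(165,310,295,372)).items():
  print(nme,cv2.absdiff(a,t)[b[1]:b[3],b[0]:b[2]].max(2).mean().round(1))
E
```

```text
pos [542.4 166.1 362.7] yaw 1.1 tilt [ 0.1 -2.6] F [ 0.3  0.1 -0.8] T [ 0.04  0.05 -0.03] w 85.3 j6 1.0 t 26.4
along [(-126, 164), (-124, 164), (-122, 164), (-120, 164), (-118, 164), (-116, 164), (-114, 157), (-112, 159), (-110, 159), (-108, 160), (-106, 159), (-104, 159), (-102, 160), (-100, 160)]
across -60 [(-66, 79), (-64, 81), (-62, 136), (-60, 166), (-58, 165), (-56, 146), (-54, 120), (-52, 132), (-50, 149), (-48, 165), (-46, 177), (-44, 182), (-42, 177), (-40, 166), (-38, 159), (-36, 150), (-34, 135), (-32, 109), (-30, 80), (-28, 70), (-26, 69), (-24, 68), (-22, 70)]
across -105 [(-66, 164), (-64, 162), (-62, 164), (-60, 163), (-58, 155), (-56, 136), (-54, 126), (-52, 133), (-50, 149), (-48, 160), (-46, 168), (-44, 173), (-42, 171), (-40, 166), (-38, 160), (-36, 149), (-34, 133), (-32, 107), (-30, 81), (-28, 70), (-26, 69), (-24, 68), (-22, 69)]
[[0, 0, 71, 73, 1588], [73, 0, 17, 43, 654], [36, 3, 22, 12, 193], [39, 44, 13, 14, 133], [72, 64, 18, 16, 272], [72, 85, 18, 5, 90]] nut0 (np.int64(321), np.int64(220))
[[0, 103, 258, 377, 37972], [231, 213, 9, 5, 32], [252, 230, 4, 7, 24], [294, 231, 45, 13, 424], [231, 240, 4, 5, 19], [269, 241, 5, 4, 18], [283, 241, 6, 3, 18], [225, 250, 62, 16, 638], [19, 259, 6, 6, 29], [175, 265, 114, 96, 4892], [202, 352, 99, 128, 5353], [302, 454, 39, 22, 467], [355, 470, 10, 10, 60], [290, 473, 24, 7, 114]]
spanner 20.8
guardb 16.6
brush 19.2
bracket 15.8
bigpin 44.5
```

```bash
python3 -c "
from bench import *
print(job_done())"
```

```text
the job is handed in; nothing more can be done
None
```

I pushed the pin home along the fence, then started the clamp nut and ran it down tight. The job was handed in at about 26.5 s on the robot's clock, with the gripper open and clear above the jig.

**Pin:** I first nudged it against the fence, since it started about 2 mm off. I then pushed its rear end until it stalled on the stop at about 14 N. In the last image its rear end is at jig y ≈ -114 (home is -115), and it lies straight against the fence.

**Nut:** I turned it anticlockwise 62°, and it dropped about 9 mm when I loosened the grip. I did not recognise the drop straight away, so it went about 16° further back while already caught. I then turned it clockwise about 0.75 turn, until the resistance rose to 0.86 N m. A regrip and a further clockwise turn of up to 14° brought it to 1.14 N m, above the 0.2–0.6 N m given for tight.

**Checks that fell short:**
- **Nut and strap height:** I did not measure the final height precisely. That the strap is held down rests on the torque and the number of turns.
- **Last picture:** the viewer's limit was used up, so my final look was numeric only.
- **Bystanders:** the before/after comparison in the top view showed no clear change on the spanner, guard_b, brush or bracket. The arm covered the left part of that view, so guard_a, the oiler and the spare nut were not checked at the end. No unexpected contact force appeared.

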